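# Hold the curing-box shutter open at the mark

### The arm

A 7-joint arm with a two-finger parallel gripper is mounted at the origin on a cart in front of the work surface, level with it; the furniture and walls round the work are solid. World frame = base frame: x ahead of the robot, y to its left, z up, the work surface at z = 0. Lengths are in mm, angles in rad, forces in N, time in s.
With the tool pointing down it reaches from about 425 to 875 mm from the base axis. Payload 9.9 kg.
Tool frame: the origin (TCP) lies midway between the tips of the shut fingers; the grasp point (between the pads) lies manip.grip_depth behind it (manip.grip_depth is the distance from the TCP to the grasp point, in mm); z points along the fingers, y is the line along which they close (so a half turn about z gives the same grasp; the last joint's range is limited). The gripper opens to 85 mm and grips with 20 to 120 N. Pads are 22 mm wide; open, the fingers measure 114 mm over their backs; the gripper's body (76 mm by 85 mm) begins 54 mm behind the grasp point. The pads swing forward as they close: fully open they stand 13 mm farther back than shut.
Start: joints at [1.137, 0.576, 0.025, 1.437, -0.015, 1.129, -0.057], TCP at [231.334, -634.124, 231.289] pointing down, gripper open.
Joint ranges: [-2.76, 2.76], [-0.34, 2.15], [-1.52, 1.57], [0.19, 2.46], [-1.09, 4.23], [0.17, 1.99], [-2.82, 2.82]. Speed limits (rad/s): [2.22, 2.22, 3.01, 3.01, 3.14, 3.14, 3.14].

### API

Orientations are given as [roll, pitch, yaw] about the fixed x, y, z axes, in that order (R = Rz(yaw) Ry(pitch) Rx(roll)).
In Python, from cell import manip, jaws, get_state, viewer gives the robot as it stands. Calls block until the motion is done:
- manip.reach(position, orientation): joint-space move of the TCP to a pose.
- manip.servo_line(position, orientation=None, velocity=150, threshold=None): straight line of the TCP; orientation=None keeps the orientation; velocity is the mean speed in mm/s. With threshold (N) it stops when the force on the tool has changed by that much, and returns True; else False.
- manip.set_joints(angles): joint-space move.
- jaws.ungrasp() and jaws.grasp(effort=None): open the fingers fully, or close them until they stop; effort is the grip in N (None keeps the last).
- manip.hold(seconds).
- manip.inverse_kinematics(position, orientation): joint angles nearest the present ones, or None.
- get_state(): the state.
- viewer.snapshot(name): name is "side" or "top"; returns a dict with "pixels" (384x512x3 uint8, blue, green, red), "depth" (384x512 float32, mm along the optical axis (not along the pixel's ray), 0 where there is no reading), "camera_matrix" (3x3 intrinsics, pixels), "extrinsics" (4x4, takes a point from camera to world coordinates). Camera axes: x right, y down, z forward; pixel columns grow to the right and rows downward; lengths in mm; the calibration is good to about 2 mm. A picture is of the moment at which its call begins.
A pose or a line that the arm cannot do raises manip.IKError and nothing moves.
- manip.job_done(): hands the job in; it is judged then, once.
Trained networks look in a picture, given as the dict that the camera call returned (one of the last four; its "shot" number tells which), for a name from the list of things; names that differ only in an ending like _2 or _b are one class to them, and where a whole thing is asked for, a point or a joint stands for the part that bears it (a point fixed in the world has none). Each returns a list of dicts, best first, with "conf" (0 to 1); they miss things now and then, are a little off and sometimes report something else, mostly with a low value. They report only what shows in the picture. A call takes as long as a camera call.
- viewer.regions_of(thing, picture): "region" (384x512 bool, what is visible of it) and "centre" ([column, row] in pixels, amid what is visible of it).
The state is a dict: "time_s": time; "joints": joint angles; "joint_velocities": joint speeds; "tau": joint torques, N m; "position": TCP position; "eef_rot": TCP orientation; "wrist_force": force on the tool from outside, world axes, zero at the start; "moment": the same for the moment, N m; "gripper_width": finger opening in mm; "finger_force": force on a finger pad.
Only numpy, scipy, OpenCV 4.12 (cv2) and the standard library are available. Lean on these libraries where they do the work, as an engineer would, in place of code of your own. Each camera call takes 0.05 s, during which the arm holds its last target. There are 200 camera calls.

### The job

Take the resin-tipped specimen rod out of its slanted rest and stand it upright in the socket on top of the curing box, amber tip down and fully home, keeping the shutter shut until it is in. Then let go of the rod, take the blue pull tab of the spring-return shutter, draw it out until its pointer is level with the red clip on the rail, and finish while holding it there (let go and it springs shut). Do not shift the red clip, and leave the other things on the table where they are.

Things in the scene. Friction and masses are not known exactly. Their poses are not given: they have to be found in the camera images.
- specimen_rod: Specimen rod, 94 mm long, about 60 g (varies): a steel shank 12 mm thick and 52 mm long, whose last 10 mm are an amber resin tip tapering to 7 mm, and a knurled aluminium head 22 mm thick and 42 mm long. Origin at the end of the amber tip, on the rod's axis; its z axis runs along the rod from tip to head. It starts in the slanted rest, tip down, leaning 30 degrees from upright.
- rod_shoulder (a point): Point on the rod's axis at the underside of the head (the shoulder, 52 mm from the tip end); the head runs from here 42 mm along the rod's z axis.
- rod_rest: Fixed slanted rest: a grey block 44 x 44 x 40 mm with a 14 mm through hole square to its top face, held between two aluminium cheeks on a dark base plate 70 x 90 mm. Origin at table level; z up. The hole leans 30 degrees from upright, its upper end towards the rest's -y.
- rest_mouth (a point): Centre of the hole's mouth in the top face of the slanted block, 75 mm above the table. The rod's shoulder lies on that face at the start.
- curing_box: Fixed curing box, 103 x 70 x 55 mm: grey socket block at the back, white shutter housing in front. Origin at table level about the middle; z up; its -x axis points out of the front, where the shutter comes out. Front face at x = -50 mm. An aluminium rail (8 mm wide, centred at y = +28 mm, top 38 mm above the table) runs from the front face to x = -154 mm.
- socket_mouth (a point): Centre of the socket mouth in the flat top of the curing box, 55 mm above the table: an upright blind hole 15 mm wide with a 2 mm chamfer, 52 mm deep, so that the rod's shoulder comes to rest about on the top face. z up, x axis as the curing box.
- shutter (a joint): Travel of the spring-return shutter in m along the curing box's -x: 0 shut, 0.065 fully out. The spring pulls it shut with about 4 N at 0 and 1.2 N more per 10 mm.
- tab_grip (a point): Centre of the upper part of the shutter's blue upright pull tab, 75 mm above the table. The tab is 14 mm (box x) by 20 mm (box y) and stands from 34 to 90 mm above the table; when shut its centre is 30 mm in front of the box's front face. A black pointer at the rail lies at the tab's centre in x. It moves with the shutter.
- mark_clip (a joint): Setting of the red clip on the rail in m, held by friction (about 4 N): the shutter travel at which the pointer is level with the clip.
- red_mark (a point): Top of the red clip (4 mm wide), on the rail, 41 mm above the table; x axis as the curing box. The pointer is level with it when tab_grip and red_mark have the same x in the curing box's frame.
- scint_vial: Glass vial with white cap, 28 mm wide, 62 mm tall, bystander; origin under its centre.
- stain_vial: Small amber vial with black cap, 25 mm wide, 48 mm tall, bystander; origin under its centre.
- drop_bottle: White bottle with blue cap, 33 mm wide, 64 mm tall, bystander; origin under its centre.
- resin_bottle: Amber bottle with black cap, 52 mm wide, 99 mm tall, bystander; origin under its centre.
- tweezers_a: Steel tweezers lying flat, 105 x 58 x 10 mm, bystander; origin under the centre.
- block_puck: Aluminium puck with four resin blocks, 36 mm wide, 22 mm tall, bystander; origin under its centre.
- grid_case: Flat dark grey case, 75 x 80 x 10 mm, bystander; origin under its centre.
- tape_roll: Roll of green tape lying flat, 52 mm wide, 12 mm tall, bystander; origin under its centre.

How it is judged (in metres and radians):
On the way, in this order (a step that is already met when the one before it is completed fails the run):
1. the rod stands fully home in the socket, let go, with the shutter still shut (horizontal distance between rod_shoulder and socket_mouth below 0.004 m and z of rod_shoulder in the frame of socket_mouth between -0.004 and 0.004 m and angle between specimen_rod's own z axis and vertical below 0.1 rad and contact force between the fingers and specimen_rod below 0.1 N and value of joint shutter below 0.008 m), for 0.2 s.
2. the fingers hold the shutter level with the red clip (x of tab_grip in the frame of red_mark between -0.004 and 0.004 m and contact force between the fingers and shutter above 1.5 N), for 0.5 s.
At the end, for the whole second after the job is handed in: The rod stands in the socket (shoulder within 4 mm of the mouth in height and sideways, within 0.1 rad of upright), released; the shutter stands still with its pointer within 4 mm of the red clip, held by the robot's fingers (at least 1.5 N on the shutter) (all of step 2 and horizontal distance between rod_shoulder and socket_mouth below 0.004 m and z of rod_shoulder in the frame of socket_mouth between -0.004 and 0.004 m and angle between specimen_rod's own z axis and vertical below 0.1 rad and velocity of joint shutter between -0.01 and 0.01 m/s and contact force between the fingers and specimen_rod below 0.1 N); the arm keeps its last pose, push and grip.
It fails at once if the shutter is drawn more than 10 mm before the rod is in the socket (value of joint shutter above 0.01 m and distance between rod_shoulder and socket_mouth above 0.015 m).
It fails at once if the red clip is shifted by more than 4 mm (distance of red_mark from where it was at the start of the episode above 0.004 m).
It fails at once if a bystander is shifted by more than 25 mm or knocked over (distance of any of scint_vial, stain_vial, drop_bottle, resin_bottle, tweezers_a, block_puck, grid_case, tape_roll from where it was at the start of the episode above 0.025 m or angle between any of scint_vial, stain_vial, drop_bottle, resin_bottle's own z axis and vertical above 0.5 rad).
It also fails if it takes over 51 s, if anything falls off the work surface, if the arm or the gripper's body presses on something with over 40 N, if the wrist force passes 120 N, or if a joint passes its speed limit or range.

## Working session

There is one attempt and no reset: what is moved stays moved. The work goes in short steps, each a Python script; the robot and the scene stay as the last script left them, time stands still between calls to the robot, and variables do not carry over. Pictures are saved under pics/ and viewed, at most 10 in all, crops included, and the job is handed in when it is done.

```bash
ls; mkdir -p pics
cat > h.py <<'E'
import numpy as np, cv2
from cell import manip, jaws, get_state, viewer
def pts(p,mask=None):
    d=p["depth"]; K=p["camera_matrix"]; v,u=np.nonzero((d>0)&(mask if mask is not None else True))
    z=d[v,u]; c=np.stack([(u-K[0,2])*z/K[0,0],(v-K[1,2])*z/K[1,1],z,np.ones_like(z)])
    return (np.array(p["extrinsics"])@c)[:3].T
E
python3 - <<'E'
from h import *
print(manip.grip_depth)
for n in("top","side"):
    p=viewer.snapshot(n); cv2.imwrite(f"pics/{n}0.png",p["pixels"])
    print(n,np.round(p["extrinsics"],3).tolist(),np.round(p["camera_matrix"],1).tolist())
    np.savez(f"{n}0.npz",**{k:p[k] for k in("pixels","depth","camera_matrix","extrinsics")})
    for t in["specimen_rod","rod_rest","curing_box","shutter","mark_clip","resin_bottle","scint_vial","stain_vial","drop_bottle","block_puck","tape_roll","grid_case","tweezers_a"]:
        for r in viewer.regions_of(t,p)[:2]:
            q=pts(p,r["region"]); 
            np.save(f"{n}_{t}.npy",r["region"]) if r["conf"]>.5 else 0
            print(t,round(r["conf"],2),np.round(r["centre"]),r["region"].sum(),np.round(np.median(q,0)),np.round(np.percentile(q,2,axis=0)),np.round(np.percentile(q,98,axis=0))) if len(q) else 0
E
```

```text
pics
18.700000000000003
top [[-0.023, -0.982, 0.19, 362.336], [-0.999, 0.027, 0.018, -1.938], [-0.023, -0.189, -0.982, 1162.39], [0.0, 0.0, 0.0, 1.0]] [[349.9, 0.0, 256.5], [0.0, 349.9, 191.5], [0.0, 0.0, 1.0]]
specimen_rod 0.54 [260. 229.] 81 [451.   7. 105.] [440.  -8.  67.] [465.  22. 116.]
specimen_rod 0.52 [366. 211.] 1213 [ 509. -321.   53.] [ 397. -380.   -3.] [ 585. -251.   86.]
rod_rest 0.92 [251. 236.] 479 [436.  29.  53.] [408. -21.   2.] [482.  70.  85.]
curing_box 0.73 [365. 208.] 967 [ 516. -325.   54.] [ 403. -377.   11.] [ 577. -254.   87.]
curing_box 0.49 [262. 228.] 51 [450.   4. 109.] [442.  -8.  91.] [460.  19. 116.]
resin_bottle 0.82 [369. 151.] 300 [ 693. -347.   72.] [ 678. -379.    1.] [ 715. -332.  101.]
resin_bottle 0.29 [360. 227.] 124 [ 459. -304.   38.] [ 444. -326.   -0.] [ 481. -291.   92.]
stain_vial 0.39 [168. 212.] 61 [525. 306.  46.] [515. 299.  10.] [535. 319.  51.]
drop_bottle 0.48 [162. 242.] 111 [429. 328.  47.] [415. 320.  10.] [446. 343.  66.]
block_puck 0.51 [192. 215.] 102 [511. 229.  13.] [496. 213.  -1.] [528. 245.  22.]
tape_roll 0.52 [15
[... 891 characters left out ...]
. 369.   2.] [489. 391.  61.]
stain_vial 0.51 [205. 255.] 135 [517. 317.  36.] [512. 306.   6.] [532. 325.  47.]
stain_vial 0.48 [317. 187.] 646 [ 499. -301.   36.] [ 400. -367.   -1.] [ 579. -247.   77.]
drop_bottle 0.7 [225. 268.] 363 [423. 347.  34.] [414. 330.   3.] [443. 354.  62.]
block_puck 0.61 [227. 252.] 142 [507. 238.  11.] [438. 208.  -3.] [541. 331.  61.]
tape_roll 0.82 [180. 277.] 273 [528. 384.   9.] [505. 357.  -1.] [551. 403.  11.]
grid_case 0.55 [269. 247.] 243 [429. 155.   7.] [401. 123.  -2.] [464. 182.   9.]
tweezers_a 0.44 [247. 263.] 186 [432. 255.   3.] [386. 232.  -3.] [479. 264.   8.]
tweezers_a 0.43 [284. 224.] 618 [440.  43.  28.] [409.  -7.   2.] [470.  71.  81.]
```

Run:
```python
from h import *
t=cv2.imread("pics/top0.png"); s=cv2.imread("pics/side0.png")
def c(i,x,y,w,h,f): return cv2.resize(i[y:y+h,x:x+w],(w*f,h*f),interpolation=cv2.INTER_CUBIC)
a=c(t,320,170,100,75,4);b=c(t,215,195,100,75,4);d=c(s,265,150,100,75,4);e=c(s,250,180,100,75,4)
cv2.imwrite("pics/m.png",np.vstack([np.hstack([a,b]),np.hstack([d,e])]))
# top surfaces in world
for n in("top","side"):
    p=dict(np.load(n+"0.npz")); q=pts(p); hsv=cv2.cvtColor(p["pixels"],cv2.COLOR_BGR2HSV)[p["depth"]>0]
    box=(q[:,0]>380)&(q[:,0]<620)&(q[:,1]>-420)&(q[:,1]<-220)
    red=box&((hsv[:,0]<8)|(hsv[:,0]>172))&(hsv[:,1]>130)&(hsv[:,2]>60)&(q[:,2]>15)
    print(n,"red",red.sum(),np.round(q[red],1).tolist()[:15])
    bl=box&(abs(hsv[:,0]-110)<14)&(hsv[:,1]>130)&(q[:,2]>80)
    print("blue",bl.sum(),np.round(q[bl].mean(0),1) if bl.any() else 0)
    tp=box&(abs(q[:,2]-55)<4); 
    print("boxtop",tp.sum(),cv2.minAreaRect(q[tp][:,:2].astype(np.float32)))
    rod=(abs(q[:,0]-440)<50)&(abs(q[:,1]-20)<70)&(q[:,2]>95); print("rod",rod.sum(),np.round(q[rod],0).tolist()[:40])
```

```text
top red 0 []
blue 5 [ 452.2 -302.3   87.4]
boxtop 641 ((511.0150451660156, -329.6591796875), (70.68807220458984, 141.48843383789062), 66.1164321899414)
rod 62 [[463.0, 3.0, 107.0], [463.0, 0.0, 111.0], [462.0, -3.0, 114.0], [463.0, -6.0, 110.0], [461.0, 10.0, 100.0], [460.0, 7.0, 108.0], [460.0, 4.0, 110.0], [459.0, 1.0, 112.0], [459.0, -2.0, 112.0], [460.0, -5.0, 109.0], [460.0, -9.0, 107.0], [457.0, 10.0, 105.0], [456.0, 7.0, 114.0], [456.0, 4.0, 115.0], [456.0, 1.0, 113.0], [457.0, -2.0, 107.0], [456.0, -5.0, 112.0], [457.0, -8.0, 108.0], [457.0, -11.0, 106.0], [455.0, 13.0, 102.0], [454.0, 10.0, 107.0], [453.0, 7.0, 116.0], [453.0, 4.0, 116.0], [454.0, 1.0, 107.0], [453.0, -2.0, 115.0], [453.0, -5.0, 110.0], [454.0, -8.0, 106.0], [454.0, -11.0, 106.0], [452.0, 16.0, 96.0], [451.0, 13.0, 104.0], [451.0, 10.0, 105.0], [450.0, 7.0, 115.0], [451.0, 4.0, 112.0], [450.0, 1.0, 113.0], [450.0, -2.0, 116.0], [451.0, -5.0, 109.0], [450.0, -8.0, 111.0], [451.0, -11.0, 107.0], [449.0, 16.0, 96.0], [449.0, 13.0, 99.0]]
side red 3 [[426.5, -261.8, 37.7], [427.2, -254.8, 35.9], [427.1, -255.1, 
[... 310 characters left out ...]
, 10.0, 111.0], [450.0, 8.0, 111.0], [448.0, 6.0, 110.0], [446.0, 3.0, 110.0], [443.0, 3.0, 110.0], [444.0, -6.0, 107.0], [461.0, 6.0, 105.0], [457.0, 7.0, 106.0], [453.0, 9.0, 107.0], [450.0, 9.0, 108.0], [450.0, 3.0, 106.0], [445.0, 5.0, 107.0], [443.0, 3.0, 107.0], [444.0, -4.0, 105.0], [460.0, 8.0, 103.0], [455.0, 12.0, 104.0], [451.0, 12.0, 105.0], [449.0, 9.0, 105.0], [449.0, 5.0, 103.0], [445.0, 6.0, 105.0], [444.0, 0.0, 103.0], [443.0, -3.0, 102.0], [459.0, 10.0, 100.0], [455.0, 12.0, 101.0], [452.0, 10.0, 101.0], [447.0, 13.0, 103.0], [446.0, 10.0, 102.0], [444.0, 7.0, 102.0], [442.0, 4.0, 101.0], [458.0, 11.0, 97.0], [453.0, 15.0, 100.0], [449.0, 15.0, 100.0], [447.0, 14.0, 100.0]]
```

View pics/m.png

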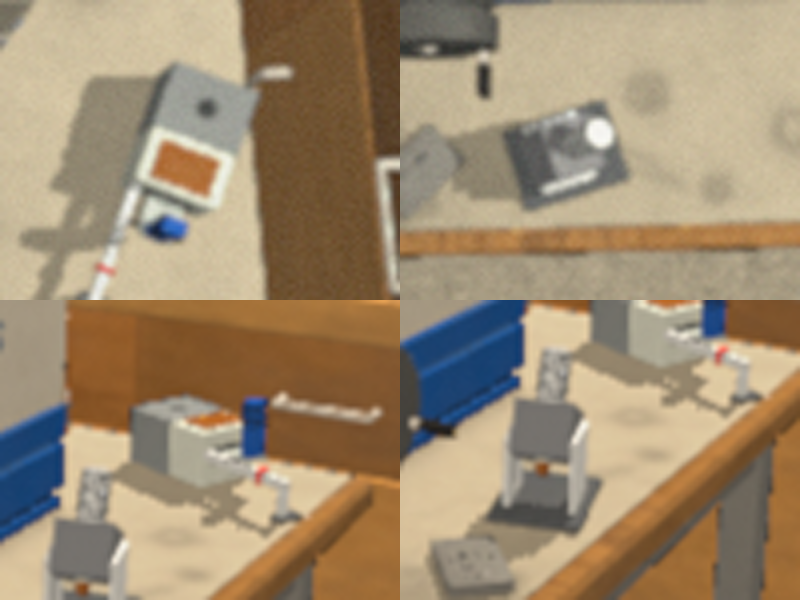

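View pics/top0.png

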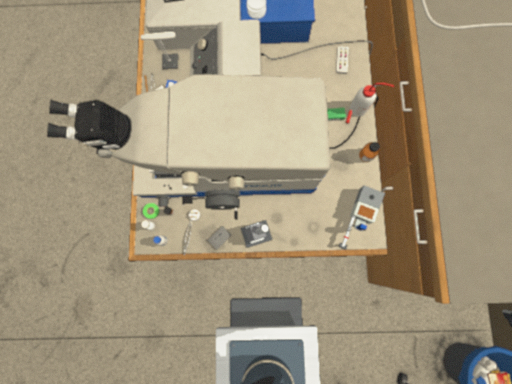

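Top crop: socket hole at about (372,197), shutter tab top at (361,227), clip at (347,237). The rest is at (257,234) with its head end at (265,228). Next I'll fit models to the depth data and check pixel rays against them.

```bash
cat > fit.py <<'E'
from h import *
from scipy.optimize import least_squares
def ray(p,uv,z):
    E=p["extrinsics"];K=p["camera_matrix"]
    d=E[:3,:3]@np.array([(uv[0]-K[0,2])/K[0,0],(uv[1]-K[1,2])/K[1,1],1]); o=E[:3,3]
    return o+d*(z-o[2])/d[2]
def sbox(q,h):
    d=abs(q)-h; return np.linalg.norm(np.maximum(d,0),axis=1)+np.minimum(d.max(1),0)
def scyl(q,r,h):
    d=np.stack([np.hypot(q[:,0],q[:,1])-r,abs(q[:,2])-h],1)
    return np.linalg.norm(np.maximum(d,0),axis=1)+np.minimum(d.max(1),0)
def Rz(a): return np.array([[np.cos(a),-np.sin(a),0],[np.sin(a),np.cos(a),0],[0,0,1]])
c=np.cos(np.pi/6);s=.5; T=np.array([[1,0,0],[0,c,-s],[0,s,c]]) # Rx(30): z-> (0,-s,c)
def frest(v,q):
    l=(q-[v[0],v[1],75])@(Rz(v[2])@T)
    return np.minimum(scyl(l-[0,0,21],11,21),sbox(l+[0,0,20],[22,22,20]))
def fbox(v,q): return sbox((q-[v[0],v[1],27.5])@Rz(v[2])-[1.5,0,0],np.array([51.5,35,27.5]))
E
python3 - <<'E'
from fit import *
P={n:dict(np.load(n+"0.npz")) for n in("top","side")}
def cr(x,y,X,Y): return (x+(X+.5)/4-.5,y+(Y+.5)/4-.5)
t,sd=P["top"],P["side"]
print("hole",ray(t,cr(320,170,207,107),55),"side hole",ray(sd,cr(265,150,180,108),55))
print("red top",ray(t,cr(320,170,106,267),40),"side",ray(sd,cr(265,150,261,171),40))
print("tab top",ray(t,cr(320,170,168,226),90),"side",ray(sd,cr(265,150,256,100),90))
print("headend top",ray(t,cr(215,195,200,133),111))
for X,Y in[(175,65),(258,90),(217,210),(135,187)]: print("corner",ray(t,cr(320,170,X,Y),55).round(1))
Q={n:pts(P[n]) for n in P}; Q["both"]=np.vstack(list(Q.values()))
for n,q in Q.items():
    b=q[(abs(q[:,0]-440)<50)&(abs(q[:,1]-20)<60)&(q[:,2]>35)]
    r=least_squares(frest,[440,25,.3],args=(b,),loss="soft_l1",x_scale=[1,1,.02]); print(n,"rest",r.x,r.cost/len(b))
    b=q[(q[:,0]>455)&(q[:,0]<620)&(q[:,1]>-400)&(q[:,1]<-250)&(q[:,2]>8)&(q[:,2]<62)]
    r=least_squares(fbox,[515,-330,-.4],args=(b,),loss="soft_l1",x_scale=[1,1,.02]); print(n,"box",r.x,r.cost/len(b), "hole+25",r.x[:2]+25*np.array([np.cos(r.x[2]),np.sin(r.x[2])]))
q=Q["both"]
for y in range(-480,-300,10):
    m=q[(abs(q[:,0]-530)<60)&(abs(q[:,1]-y)<5)]; print(y,len(m),np.round(np.percentile(m[:,2],[5,50,99])) if len(m) else"",end="; ")
print()
for x in range(440,700,20):
    m=q[(abs(q[:,0]-x)<10)&(abs(q[:,1])<80)]; print(x,np.round(np.percentile(m[:,2],[50,99])),end=";")
print()
for x in range(440,700,20):
    m=q[(abs(q[:,0]-x)<10)&(q[:,1]<-150)&(q[:,1]>-250)]; print(x,np.round(np.percentile(m[:,2],[50,99])),end=";")
E
```

```text
hole [ 550.34242724 -347.54389516   55.        ] side hole [ 544.63688608 -342.28932995   55.        ]
red top [ 426.53239033 -261.82712783   40.        ] side [ 422.91853509 -251.63258654   40.        ]
tab top [ 453.45376704 -299.35554846   90.        ] side [ 448.90691701 -294.97214083   90.        ]
headend top [453.82944567  -4.1930064  111.        ]
corner [ 585.2 -325.    55. ]
corner [ 563.  -389.1   55. ]
corner [ 468.  -348.3   55. ]
corner [ 487.8 -285.6   55. ]
top rest [4.47556896e+02 1.65774132e+01 2.99908543e-01] 0.7970403143065135
top box [ 5.20695385e+02 -3.34670041e+02 -3.73951012e-01] 2.4341526636806967 hole+25 [ 543.96766777 -343.80244666]
side rest [4.47948955e+02 1.62088265e+01 2.96452142e-01] 1.2966954015314551
side box [ 5.25239460e+02 -3.34670946e+02 -3.96376349e-01] 3.126906731323184 hole+25 [ 548.3011118  -344.32290048]
both rest [4.47822999e+02 1.63607636e+01 2.97187463e-01] 1.0790115841980217
both box [ 5.23206654e+02 -3.34466650e+02 -3.87850454e-01] 2.7355112002308357 hole+25 [ 546.34975796 -343.92163499]
-480 500 [ 28. 127. 150.]; -470 27 [-768. -764. -
[... 180 characters left out ...]
 -400 68 [-767. -760.    3.]; -390 107 [-766.   -2.   53.]; -380 110 [-766.   -2.   58.]; -370 118 [-765.   51.   58.]; -360 127 [-766.   52.   59.]; -350 174 [-767.   52.   58.]; -340 161 [-764.   54.   59.]; -330 210 [-765.   53.   60.]; -320 271 [-765.   44.   59.]; -310 285 [-763.   32.   59.]; 
440 [ 34. 110.];460 [  8. 114.];480 [-0. 64.];500 [-1.  4.];520 [ -1. 105.];540 [ -0. 300.];560 [  2. 304.];580 [232. 367.];600 [360. 370.];620 [359. 370.];640 [359. 371.];660 [359. 371.];680 [359. 371.];
440 [-2.  5.];460 [-2.  5.];480 [-2.  4.];500 [-2.  4.];520 [-2.  3.];540 [-2.  4.];560 [-2. 70.];580 [ 45. 337.];600 [ -1. 339.];620 [ -1. 338.];640 [ -2. 339.];660 [ -3. 339.];680 [ -3. 340.];
```

```bash
cat >> fit.py <<'E'
from scipy.spatial.transform import Rotation as Ro
ML=np.array([447.8,16.3,75.]); YR=.297; YB=-.385
AX=Rz(YR)@T[:,2]
def rpy(zax,yax):
    z=np.array(zax,float);y=np.array(yax,float); return Ro.from_matrix(np.stack([np.cross(y,z),y,z],1)).as_euler("xyz")
def yv(a,sg=1): return sg*np.array([np.cos(a),np.sin(a),0])
E
python3 - <<'E'
from fit import *
P={n:dict(np.load(n+"0.npz")) for n in("top","side")}
q=np.vstack([pts(P[n]) for n in P])
for y in range(-220,40,20):
    m=[q[(abs(q[:,0]-x)<10)&(abs(q[:,1]-y)<10)][:,2] for x in range(480,600,20)]
    print(y,[int(a.max()) if len(a) else None for a in m])
print(get_state()["eef_rot"],get_state()["joints"])
H=np.array([547,-344.5,55.])
for sg in(1,-1):
    o=rpy(-AX,yv(YR,sg)); od=rpy([0,0,-1],yv(YB,sg))
    for nm,p,r in[("pre",ML+AX*85,o),("grasp",ML+AX*5,o),("hole",H+[0,0,5],od),("holeup",H+[0,0,65],od),("tab",np.array([420,-285,62]),od)]:
        j=manip.inverse_kinematics(p.tolist(),r.tolist()); print(sg,nm,np.round(r,2),None if j is None else np.round(j,2))
E
```

```text
-220 [3, 5, 3, 2, 4, 5]
-200 [4, 2, 3, 10, 3, 4]
-180 [3, 2, 3, 4, 2, 318]
-160 [2, 4, 3, 4, 158, 339]
-140 [3, 5, 3, 3, 300, 343]
-120 [5, 2, 4, 3, 215, 345]
-100 [2, 4, 4, 4, 329, 348]
-80 [5, 3, 5, 2, 323, 353]
-60 [3, 4, 2, 3, 336, 356]
-40 [3, 5, 3, 3, 312, 358]
-20 [8, 3, 3, 4, 258, 360]
0 [67, 3, 4, 4, 326, 363]
20 [66, 4, 4, 4, 319, 365]
[3.14156227e+00 1.52935967e-05 3.49777628e-01] [ 1.13721021  0.57567613  0.02490609  1.43710514 -0.01497931  1.12896703
 -0.05651031]
1 pre [-3.14 -0.52  1.87] [ 0.7   0.61 -0.65  1.91 -0.15  0.95  0.51]
1 grasp [-3.14 -0.52  1.87] [ 0.63  0.7  -0.63  2.02 -0.14  0.73  0.49]
1 hole [3.14 0.   1.19] [ 0.59  0.71 -0.17  1.69  0.16  0.75 -0.04]
1 holeup [3.14 0.   1.19] [ 0.6   0.64 -0.19  1.65  0.15  0.87 -0.03]
1 tab [3.14 0.   1.19] [ 0.63  0.56 -0.18  2.06  0.19  0.53 -0.08]
-1 pre [ 3.14  0.52 -1.27] [ 0.13  0.56  0.23  1.93 -0.61  1.09 -2.09]
-1 grasp [ 3.14  0.52 -1.27] [ 0.12  0.64  0.15  2.04 -0.7   0.9  -2.03]
-1 hole [-3.14  0.   -1.96] [ 0.16  0.79  0.57  1.71 -0.56  0.81 -2.53]
-1 holeup [-3.14  0.   -1.96] [ 0.15  0.72  0.6   1.66 -0.49  0.91 -2.59]
-1 tab [-3.14  0.   -1.96] [ 0.17  0.63  0.52  2.08 -0.56  0.58 -2.44]
```

Run:
```python
from fit import *
o=rpy(-AX,yv(YR)); od=rpy([0,0,-1],yv(YB))
manip.reach([400,-330,320],od.tolist())
manip.reach((ML+AX*90).tolist(),o.tolist())
print(manip.servo_line((ML+AX*7).tolist(),velocity=120,threshold=15))
s=get_state();print(s["time_s"],s["position"],(ML+AX*7),s["wrist_force"])
jaws.grasp(60); s=get_state();print(s["gripper_width"],s["finger_force"],s["wrist_force"],s["time_s"])
p=viewer.snapshot("side");t=viewer.snapshot("top")
cv2.imwrite("pics/g.png",np.hstack([cv2.resize(p["pixels"][130:250,220:340],(400,400)),cv2.resize(t["pixels"][170:270,210:310],(400,400))]))
```

```text
False
4.8917 [449.36324015  12.47424053  81.48476452] [448.82428505  12.95323438  81.06217783] [-0.02082197 -0.80362901 -0.04356174]
20.33805364651154 58.402090072631836 [-1.15727954 -2.64572501  5.67841058] 5.5
```

View pics/g.png

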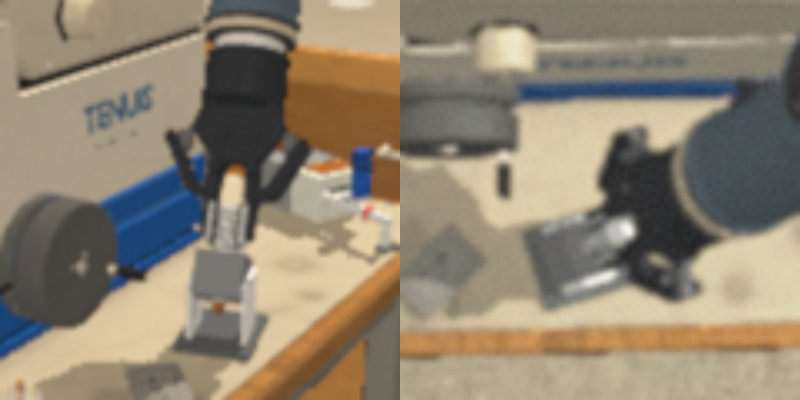

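The side view shows the fingers around the head at (230,225), with the arm clear of the microscope. I'll pull the rod out and bring it over the socket.

```bash
cat > look.py <<'E'
from fit import *
def look(fn):
    out=[]
    for n,(x,y) in(("side",(270,130)),("top",(330,165))):
        p=viewer.snapshot(n); im=p["pixels"][y:y+80,x:x+80]
        out.append(cv2.resize(im,(400,400),interpolation=cv2.INTER_CUBIC))
        np.savez(f"{n}_{fn}.npz",**{k:p[k] for k in("pixels","depth","camera_matrix","extrinsics")})
    cv2.imwrite(f"pics/{fn}.png",np.hstack(out))
E
python3 - <<'E'
from look import *
od=rpy([0,0,-1],yv(YB)); p0=np.array(get_state()["position"])
manip.servo_line((p0+AX*75).tolist(),velocity=150)
s=get_state();print(s["gripper_width"],s["finger_force"],s["wrist_force"])
manip.reach([450,-200,190],od.tolist())
manip.servo_line([547,-344.5,137],od.tolist(),velocity=150)
s=get_state();print(s["gripper_width"],s["position"],s["wrist_force"],s["time_s"])
look("hov")
E
```

```text
20.477530923770455 58.638964891433716 [-0.8738024   0.44795101 -0.99137512]
20.258501885113322 [ 546.91797385 -343.86487439  137.2617489 ] [ 0.0264612  -0.43054896 -0.43781435] 8.35
```

View pics/hov.png

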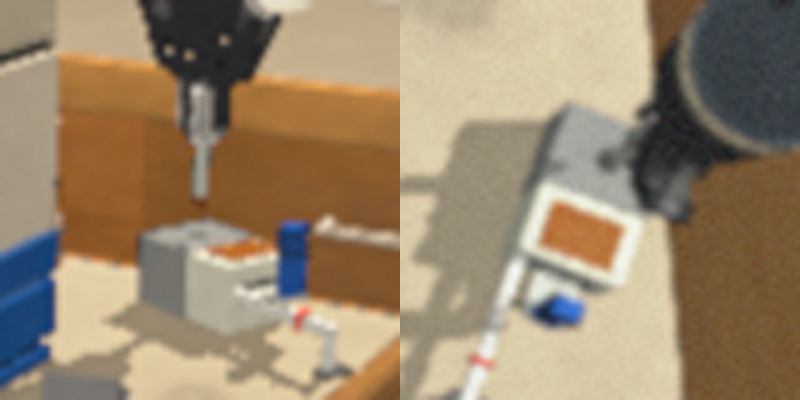

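Run:
```python
from fit import *
p=dict(np.load("side_hov.npz"))
f=lambda X,Y:(270+(X+.5)/5-.5,130+(Y+.5)/5-.5)
print(ray(p,f(201,210),78.3),ray(p,f(202,231),55))
im=p["pixels"][160:182,298:322];
cv2.imwrite("pics/z.png",cv2.resize(im,None,fx=25,fy=25,interpolation=cv2.INTER_CUBIC))
```

```text
[ 540.35443022 -332.43574834   78.3       ] [ 548.18924147 -353.17461708   55.        ]
```

View pics/z.png

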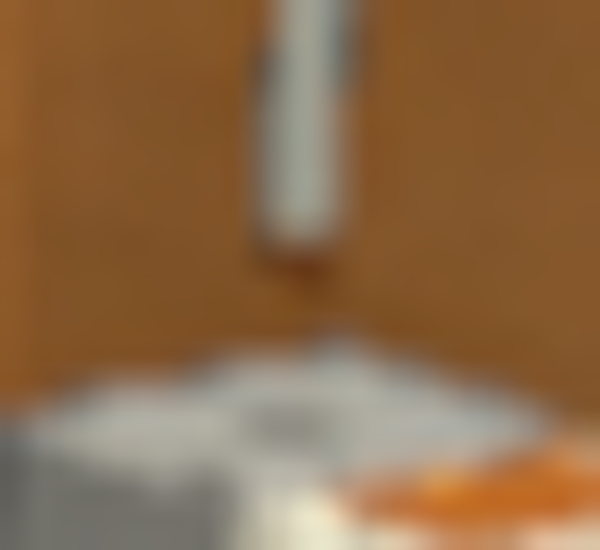

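Run:
```python
from fit import *
p=dict(np.load("side_hov.npz"))
g=lambda X,Y:(298+(X+.5)/25-.5,160+(Y+.5)/25-.5)
print(ray(p,g(300,245),88.3),ray(p,g(290,427),55))
# predicted pixel of rod: shank end, hole
def proj(P):
    c=np.linalg.inv(p["extrinsics"])@np.append(P,1); return (p["camera_matrix"]@c[:3]/c[2])[:2]
print(proj([546.9,-343.9,88.3]),g(300,245)); print(proj([546.9,-343.9,55]),g(290,427))
s=get_state();print(s["eef_rot"])
```

```text
[ 540.16493857 -328.54452842   88.3       ] [ 546.43978645 -341.56039353   55.        ]
[309.6497205  168.15424455] (309.52, 169.32)
[309.27301369 176.43366216] (309.12, 176.6)
[ 3.14122572e+00 -1.00897082e-04  1.18648749e+00]
```

Run:
```python
from fit import *
x,y=547.0,-344.0
def st(l): 
    s=get_state(); print(l,np.round(s["position"],1),np.round(s["wrist_force"],1),np.round(s["moment"],2),s["time_s"],round(s["gripper_width"],1)); return s
manip.servo_line([x,y,137]); st("h")
for z in (112,95,75,58):
    r=manip.servo_line([x,y,z],velocity=60,threshold=10); st((z,r))
    if r: break
```

```text
h [ 547.  -343.8  137.3] [-0.   0.5 -1.2] [-0.01 -0.02 -0.02] 8.7 20.5
(112, False) [ 546.9 -344.1  111.7] [ 0.1 -1.4 -0.8] [-0.22 -0.15 -0.03] 9.2667 20.7
(95, False) [ 548.  -345.2   94.4] [ 4.7 -4.8 -5. ] [-1.45 -1.39 -0.01] 9.7 20.4
(75, False) [ 548.1 -345.3   74. ] [ 7.4 -7.  -7.5] [-1.85 -1.74 -0.03] 10.1833 20.7
(58, True) [ 548.2 -345.7   69.6] [ 1.7 -1.8 -1. ] [-0.48 -0.41 -0.01] 10.3917 20.5
```

Run:
```python
from fit import *
def st(l): 
    s=get_state(); print(l,np.round(s["position"],1),np.round(s["wrist_force"],1),np.round(s["moment"],2),s["time_s"],round(s["gripper_width"],1)); return s
s=st(0); x,y=548.8,-345.9
r=manip.servo_line([x,y,69.5],velocity=40); st(r)
r=manip.servo_line([x,y,55],velocity=40,threshold=15); st(r)
from look import *
look("ins")
```

```text
0 [ 548.2 -345.7   69.6] [ 1.7 -1.8 -1. ] [-0.48 -0.41 -0.01] 10.3917 20.5
False [ 548.4 -345.6   68.9] [ 1.4 -0.1 -1.1] [-0.31 -0.17  0.03] 10.6417 20.4
True [ 549.2 -345.8   61.4] [ 0.5 -0.1  4.7] [ 0.01  0.04 -0.01] 10.9417 20.4
```

View pics/ins.png

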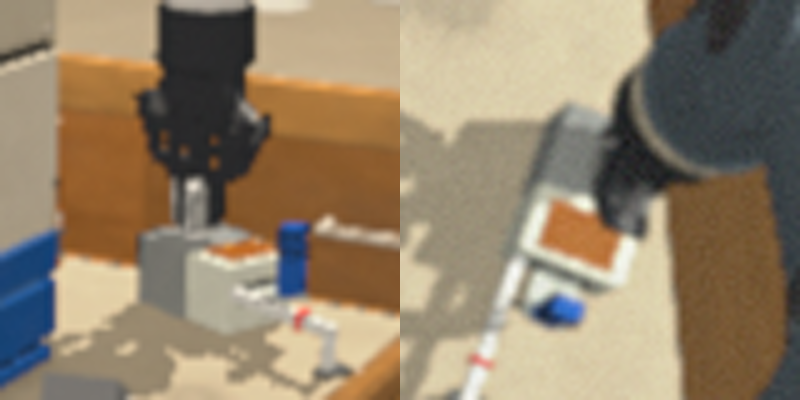

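Rod fully seated: TCP is 61.4 mm, which puts the shoulder at about 55. I'll release it, retreat and look again.

Run:
```python
from look import *
jaws.ungrasp(); manip.hold(0.3)
s=get_state();print(s["position"],s["wrist_force"],s["gripper_width"],s["time_s"])
manip.servo_line([549,-345.8,130],velocity=120)
manip.reach([470,-200,200],rpy([0,0,-1],yv(YB)).tolist())
P={}
for n in("top","side"):
    pp=[viewer.snapshot(n) for _ in range(4)]; p=pp[0]; p["pixels"]=np.mean([a["pixels"] for a in pp],0).round().astype(np.uint8)
    np.savez(f"{n}_aft.npz",**{k:p[k] for k in("pixels","depth","camera_matrix","extrinsics")}); P[n]=p
a=cv2.resize(P["side"]["pixels"][155:235,285:365],(400,400),interpolation=cv2.INTER_CUBIC)
b=cv2.resize(P["top"]["pixels"][185:265,315:395],(400,400),interpolation=cv2.INTER_CUBIC)
cv2.imwrite("pics/aft.png",np.hstack([a,b]))
for n in P:
    im=P[n]["pixels"]; hsv=cv2.cvtColor(im,cv2.COLOR_BGR2HSV)
    y0,y1,x0,x1=(160,220,295,350) if n=="side" else (195,260,325,385)
    W=np.zeros(im.shape[:2],bool);W[y0:y1,x0:x1]=1
    for nm,m in(("red",W&((hsv[...,0]<8)|(hsv[...,0]>168))&(hsv[...,1]>90)),("blue",W&(abs(hsv[...,0].astype(int)-112)<14)&(hsv[...,1]>120))):
        v,u=np.nonzero(m); print(n,nm,list(zip(u,v))[:60])
```

```text
[ 548.91765387 -345.97494339   61.15782699] [-0.56381922 -0.43940581  0.533757  ] 85.51013163681051 11.9833
top red [(np.int64(344), np.int64(236)), (np.int64(345), np.int64(236)), (np.int64(345), np.int64(237)), (np.int64(346), np.int64(237)), (np.int64(347), np.int64(237))]
top blue []
side red [(np.int64(329), np.int64(192)), (np.int64(330), np.int64(192)), (np.int64(331), np.int64(192)), (np.int64(329), np.int64(193)), (np.int64(330), np.int64(193)), (np.int64(329), np.int64(194)), (np.int64(329), np.int64(195))]
side blue [(np.int64(327), np.int64(175)), (np.int64(328), np.int64(175)), (np.int64(329), np.int64(175)), (np.int64(330), np.int64(175)), (np.int64(331), np.int64(175)), (np.int64(326), np.int64(176)), (np.int64(327), np.int64(176)), (np.int64(328), np.int64(176)), (np.int64(329), np.int64(176)), (np.int64(330), np.int64(176)), (np.int64(326), np.int64(177)), (np.int64(327), np.int64(177)), (np.int64(328), np.int64(177)), (np.int64(329), np.int64(177)), (np.int64(330), np.int64(177)), (np.int64(326), np.int64(178)), (np.int64(327), np.int64(178)), (np.int64(328), np.int
[... 653 characters left out ...]
.int64(330), np.int64(182)), (np.int64(326), np.int64(183)), (np.int64(327), np.int64(183)), (np.int64(328), np.int64(183)), (np.int64(329), np.int64(183)), (np.int64(330), np.int64(183)), (np.int64(326), np.int64(184)), (np.int64(327), np.int64(184)), (np.int64(328), np.int64(184)), (np.int64(329), np.int64(184)), (np.int64(330), np.int64(184)), (np.int64(326), np.int64(185)), (np.int64(327), np.int64(185)), (np.int64(328), np.int64(185)), (np.int64(329), np.int64(185)), (np.int64(330), np.int64(185)), (np.int64(326), np.int64(186)), (np.int64(327), np.int64(186)), (np.int64(328), np.int64(186)), (np.int64(329), np.int64(186)), (np.int64(330), np.int64(186)), (np.int64(326), np.int64(187))]
```

View pics/aft.png

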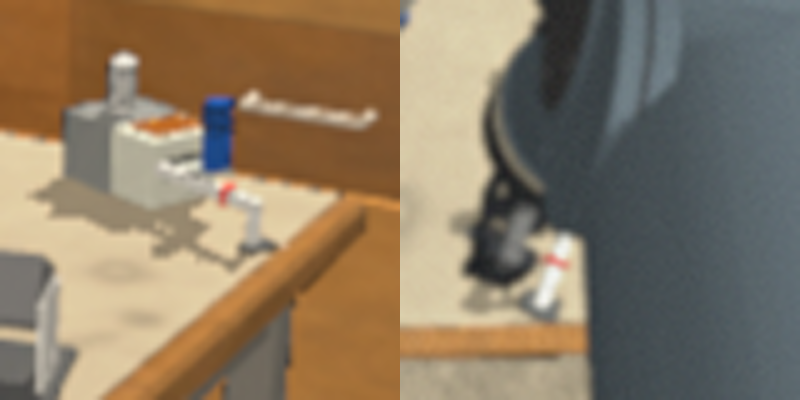

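Run:
```python
from fit import *
P={"top":dict(np.load("top0.npz")),"side":dict(np.load("side_aft.npz"))}
c4=lambda X,Y:(320+(X+.5)/4-.5,170+(Y+.5)/4-.5)
s5=lambda X,Y:(285+(X+.5)/5-.5,155+(Y+.5)/5-.5)
obs=[("top","c",(53,35,55),c4(175,65),1),("top","c",(53,-35,55),c4(258,90),1),("top","c",(-50,-35,55),c4(217,210),1),("top","c",(-50,35,55),c4(135,187),1),
("top","h",None,c4(207,107),.5),("top","m",None,c4(106,268),.5),("top","t",(-80,0,90),c4(169,226),1),
("side","m",None,s5(227,192),.5),("side","c",(-50,35,55),s5(112,125),1),("side","c",(53,35,55),s5(64,111),1),("side","t",(-80,0,90),s5(220,100),1),("side","hd",None,s5(123,60),.7)]
def proj(p,X):
    c=np.linalg.inv(p["extrinsics"])@np.append(X,1); return (p["camera_matrix"]@c[:3]/c[2])[:2]
def pos(v,k,b):
    if k in("h","hd"): b=(v[3],0,55 if k=="h" else 97)
    if k=="m": b=(-80-v[4],28,40)
    return np.array([v[0],v[1],0])+Rz(v[2])@np.array(b,float)
def res(v):
    r=[]
    for n,k,b,o,sg in obs: r+=list((proj(P[n],pos(v,k,b))+v[5:7]*(n=="top")+v[7:9]*(n=="side")-o)/sg/.4)
    h=pos(v,"h",None); return np.array(r+list((h[:2]-[549.1,-345.9])/.7)+list(v[5:9]/.6))
r=least_squares(res,[523,-334,-.39,25,39,0,0,0,0],x_scale=[1,1,.02,1,1,.3,.3,.3,.3],loss="soft_l1")
C=np.linalg.inv(r.jac.T@r.jac)
print(np.round(r.x,3),np.round(np.sqrt(np.diag(C)),3)); v=r.x
print("tab",pos(v,"t",(-80,0,75)),"red",pos(v,"m",0))
rr=res(v); [print(o[0],o[1],np.round(rr[2*i:2*i+2]*.4*o[4],2)) for i,o in enumerate(obs)]
```

```text
[ 5.25350e+02 -3.35366e+02 -4.15000e-01  2.61620e+01  4.21680e+01
  3.35000e-01 -3.04000e-01 -2.90000e-01  8.12000e-01] [1.17  0.809 0.005 1.102 1.08  0.279 0.264 0.25  0.207]
tab [ 452.13009289 -303.13416543   75.        ] red [ 424.81655818 -260.51789773   40.        ]
top c [ 0.18 -1.13]
top c [0.3  0.69]
top c [0.06 0.5 ]
top c [-0.58 -2.13]
top h [-0.15  0.03]
top m [-0.04  0.  ]
top t [1.37 0.1 ]
side m [ 0.05 -0.61]
side c [8.03 3.92]
side c [-0.14  0.05]
side t [-0.22  0.16]
side hd [-0.08 -0.02]
```

Run:
```python
from fit import *
def st(l): 
    s=get_state(); print(l,np.round(s["position"],1),np.round(s["wrist_force"],1),np.round(s["moment"],2),s["time_s"],round(s["gripper_width"],1),s["finger_force"]); return s
od=rpy([0,0,-1],yv(-.405)).tolist(); x,y=452.1,-302.6
manip.reach([x,y,160],od)
print(manip.servo_line([x,y,63],velocity=120,threshold=10)); st("down")
jaws.grasp(20); s=st("g")
```

```text
False
down [ 452.6 -302.6   63.7] [-0.3 -0.   1. ] [0.03 0.02 0.04] 15.3417 85.5 0.0
g [ 453.2 -303.1   63.3] [ 2.9 -1.9 -0.7] [-0.44 -0.77 -0.18] 15.9917 13.8 23.803307712078094
```

Run:
```python
from look import *
def st(l): 
    s=get_state(); print(l,np.round(s["position"],1),np.round(s["wrist_force"],1),np.round(s["moment"],2),s["time_s"],round(s["gripper_width"],1),s["finger_force"]); return s
jaws.grasp(45); s=st("g"); u=np.array([-np.cos(.405),np.sin(.405),0]); p0=np.array([453.2,-303.1,63.3])
for d in (20,41):
    manip.servo_line((p0+u*d).tolist(),velocity=40); s=st(d); e=np.array(s["position"])-p0; print("travel",e@u, "lat",e@[u[1],-u[0],0])
manip.hold(.3)
P={}
for n in("top","side"):
    pp=[viewer.snapshot(n) for _ in range(3)]; p=pp[0]; p["pixels"]=np.mean([a["pixels"] for a in pp],0).round().astype(np.uint8)
    np.savez(f"{n}_pull.npz",**{k:p[k] for k in("pixels","depth","camera_matrix","extrinsics")}); P[n]=p
a=cv2.resize(P["side"]["pixels"][165:215,300:350],(400,400),interpolation=cv2.INTER_CUBIC)
b=cv2.resize(P["top"]["pixels"][205:255,325:375],(400,400),interpolation=cv2.INTER_CUBIC)
cv2.imwrite("pics/pull.png",np.hstack([a,b]))
```

```text
g [ 452.8 -303.    63.3] [ 4.1 -2.   1.6] [-0.42 -0.75 -0.15] 16.2083 13.2 48.83054852485657
20 [ 435.5 -295.3   63.3] [ 5.5 -2.3 -2.3] [-0.49 -1.14 -0.2 ] 16.825 13.3 48.24487566947937
travel 19.37061059364459 lat 0.14134410757549287
41 [ 416.9 -287.2   63.3] [ 8.3 -3.1 -5.6] [-0.56 -1.57 -0.18] 17.5 13.2 47.84011960029602
travel 39.591799188661724 lat 0.29804660206429257
```

View pics/pull.png

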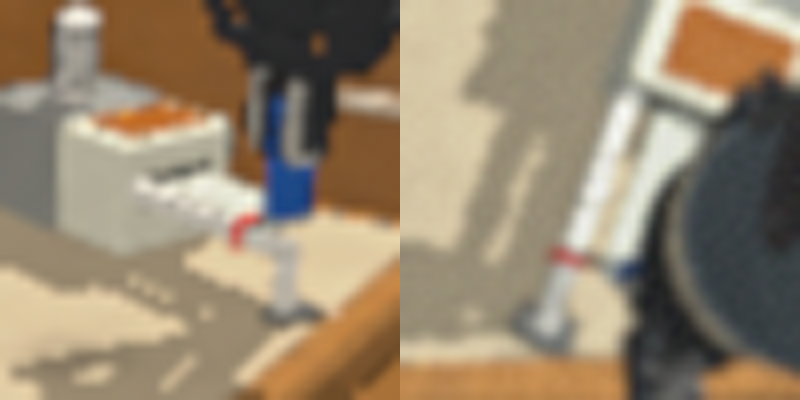

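Run:
```python
from fit import *
p=dict(np.load("top_pull.npz"))
cv2.imwrite("pics/z2.png",cv2.resize(p["pixels"][225:247,335:361],None,fx=25,fy=25,interpolation=cv2.INTER_CUBIC))
def proj(X):
    c=np.linalg.inv(p["extrinsics"])@np.append(X,1); return (p["camera_matrix"]@c[:3]/c[2])[:2]
# level lines for travel t, starting at clip measured; print image positions (zoom px) across rail at yaw .405
R=Rz(-.405); tab=np.array([416.9,-287.2,0])
f=lambda q:((q-[335,225]+.5)*25-.5).round()
for dx in(-6,-3,0,3):
    print(dx,[f(proj(tab+R@np.array([dx,y,38.]))) for y in(10,18,28)])
```

```text
-6 [array([402., 384.]), array([342., 360.]), array([267., 331.])]
-3 [array([410., 361.]), array([350., 338.]), array([275., 308.])]
0 [array([418., 339.]), array([358., 316.]), array([283., 286.])]
3 [array([426., 317.]), array([366., 294.]), array([291., 264.])]
```

View pics/z2.png

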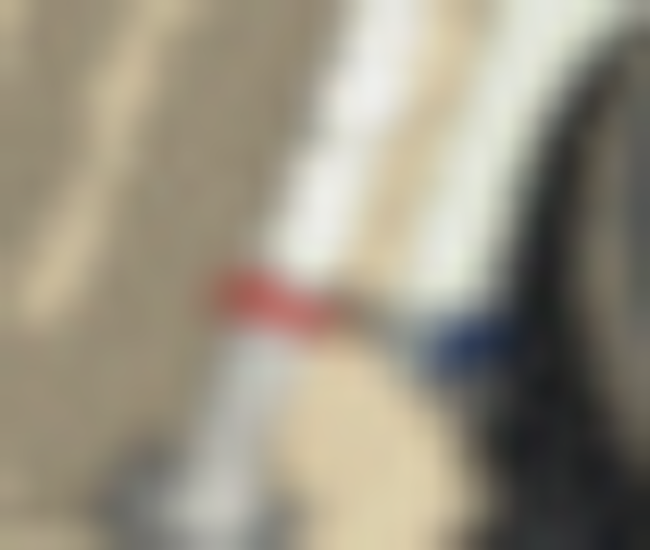

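Run:
```python
from look import *
u=np.array([-np.cos(.405),np.sin(.405),0]); p0=np.array([453.2,-303.1,63.3])
manip.servo_line((p0+u*43.7).tolist(),velocity=20); manip.hold(.3)
s=get_state(); e=np.array(s["position"])-p0; print("travel",e@u,s["position"],s["wrist_force"],s["finger_force"],s["time_s"])
pp=[viewer.snapshot("top") for _ in range(4)]; m=np.mean([a["pixels"] for a in pp],0).astype(np.uint8)
cv2.imwrite("pics/z3.png",cv2.resize(m[225:247,335:361],None,fx=25,fy=25,interpolation=cv2.INTER_CUBIC))
```

```text
travel 42.08475314027748 [ 414.64513581 -286.22546073   63.34079936] [ 9.30524444 -4.02732598 -4.13209136] 47.81890869140625 18.6833
```

View pics/z3.png

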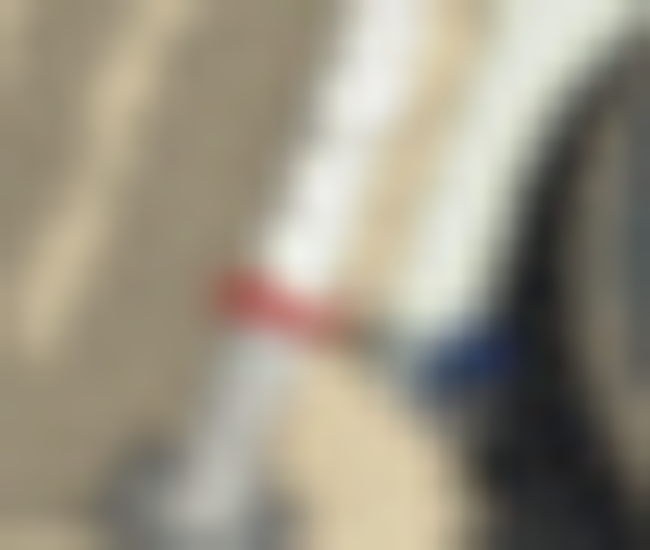

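The pointer at (370,333) now lies on the extension of the clip line, to within about 1 mm. The clip hasn't moved, and the rod stands seated.

Run:
```python
from h import *
manip.hold(.5); print(manip.job_done(), get_state()["time_s"])
```

```text
the job is handed in; nothing more can be done
the job is handed in; nothing more can be done
```

Job handed in: the rod stands fully home in the socket and released, and the fingers hold the shutter at about 42 mm of travel, level with the red clip to within about 1 mm by the top camera; the verdict was not reported back.

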